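# Snap a valve spool into the sprung fork clip and slide it home by touch

### The job

Take the steel valve spool with the blue cap from the wooden rest and press it down past the yellow sprung jaw until it lies level and fully seated in both forks of the clip, jaw closed over it, blue end towards the red stop but still short of it. Then slide it gently along in the clip until its blue end has pushed the stop's small white plunger fully in and sits against the red block; let go and leave the other things on the bench where they are.

Things in the scene. Friction and masses are not known exactly. Their poses are not given: they have to be found in the camera images.
- spool: Steel valve spool, a plain round rod 20 mm in diameter and 170 mm long, about 0.35 kg, with thin flush dark rings and a flush blue cap over the last 14 mm of one end. Origin at its middle on its axis; x runs along the rod towards the blue end. It starts lying level in one of the two lanes of the rest, z up at the start (it may roll later).
- spool_nose (a point): Centre of the blue end face of the spool, 85 mm from its middle.
- brass_spool: Another spool of the same size, all brass, with no cap, lying in the other lane of the rest, parallel to the first and 86 mm from it. To be left alone.
- rest: Wooden rest fixed to the bench, base 140 x 140 x 10 mm; two notched uprights 12 mm thick, centred at x = +-52 mm, hold the spools with axes 50 mm above the bench (notch cheeks 50 mm high). Lanes run along its x at y = +-43 mm; 92 mm of rod between the uprights are free for fingers. Origin under its middle, on the bench.
- clip: Fork clip, fixed: blue base 290 x 90 mm, 20 mm thick, two aluminium forks 12 mm thick at x = +-50 mm, 88 mm free between them for fingers. A seated spool lies along its x. Each fork has a flat seat 50 mm high and, at +y, a fixed horn with its face at y = +11 mm, flaring outwards from 74 to 87 mm height. Jaw at -y, red stop block at +x (76 mm high). Origin on the bench, midway between the forks.
- seat (a point): Point on the axis of a fully seated spool, midway between the two forks, 60 mm above the bench; axes as the clip's. With its middle 17 mm or more on the -x side of this point a seated spool is surely clear of the plunger; at 25 mm it still spans both forks.
- jaw (a joint): Yellow sprung jaw, a prong at each fork, hinged along x at y = -15, 16 mm high; between the prongs a tie plate only 32 mm high. 0 rad = closed; grows as it swings outwards, to 0.5; springs back by itself. Pressing the rod straight down opens it about 0.1 rad at a total push of roughly 10 to 25 N; it snaps shut above the rod, clearing it by about 1 mm.
- jaw_nose (a point): Middle between the tips of the two jaw noses, 71 mm high when closed; the noses hang 5 mm over the spool's path, with steep ramps above them up to 93 mm height.
- spray_can: White and green spray can standing upright, 58 mm in diameter, 190 mm tall; bystander, origin under its middle.
- grease_tube: Yellow and white cartridge standing upright, 56 mm in diameter, 160 mm tall; bystander, origin under its middle.
- bearing: Steel ring lying flat, 84 mm outside, 22 mm tall; bystander.
- wrench: Wrench lying flat, 170 mm long; bystander.
- tub: Open red tub, 120 mm across, 80 mm tall; bystander.
- bush: Brass flanged bush standing on its flange, 64 mm across, 55 mm tall; bystander.
- plunger (a joint): Small white sprung plunger, 12 mm across, sticking out of the red stop block at the clip's +x end, on the seated spool's axis. 0 = fully out (6 mm proud), grows as it is pushed towards +x; 0.006 m = flush, the spool then meets the rigid block. It pushes back with under 1 N, too little to move the spool. The block is clamped, but where varies: its face is 77 to 93 mm from the middle of the clip.
There are look-alikes about, which are no part of the job. What is meant by the spool is not pink or purple, and is the larger of those in its own colour.

How it is judged (in metres and radians):
On the way, in this order (a step that is already met when the one before it is completed fails the run):
1. the spool has gone down past the jaw into both forks, the jaw has closed over it, and the plunger is still out (z of spool in the frame of seat between -0.003 and 0.0025 m and y of spool in the frame of seat between -0.003 and 0.003 m and angle between the x axis of spool and the x axis of clip, either way round below 0.04 rad and value of joint jaw below 0.04 rad and distance between spool and seat below 0.04 m and value of joint plunger below 0.0035 m), for 0.2 s.
2. the blue end has pushed the plunger in (z of spool in the frame of seat between -0.003 and 0.0025 m and y of spool in the frame of seat between -0.003 and 0.003 m and angle between the x axis of spool and the x axis of clip, either way round below 0.04 rad and value of joint jaw below 0.04 rad and value of joint plunger above 0.0045 m and x of spool_nose in the frame of seat above 0.05 m), for 0.1 s.
At the end, for the whole second after the job is handed in: The spool lies at rest in both forks, its axis within 2.5 mm of the seated height (3 mm below at most), within 3 mm sideways and 0.04 rad of the clip's axis, the jaw closed (under 0.04 rad), and its blue end holds the plunger pushed in to within 1.5 mm of flush (all of step 2 and linear speed of spool below 0.01 m/s); the robot touches nothing.
It fails at once if the spool was rammed into the clip or stop with more than 70 N (contact force between spool and clip above 70 N).
It fails at once if a bystander was moved by more than 20 mm (distance of any of brass_spool, spray_can, grease_tube, bearing, wrench, tub, bush from where it was at the start of the episode above 0.02 m).
It also fails if it takes over 58 s, if anything falls off the work surface, if the arm or the gripper's body presses on something with over 40 N, if the wrist force passes 120 N, or if a joint passes its speed limit or range.

### The arm

A 6-joint arm with a two-finger parallel gripper is mounted at the origin on the work surface. World frame = base frame: x ahead of the robot, y to its left, z up, the work surface at z = 0. Lengths are in m, angles in degrees, forces in N, time in s.
With the tool pointing down it reaches from about 0.35 to 0.875 m from the base axis. Payload 4.2 kg.
Tool frame: the origin (TCP) lies midway between the tips of the shut fingers; the grasp point (between the pads) lies 19 mm behind it; z points along the fingers, y is the line along which they close (so a half turn about z gives the same grasp; the last joint's range is limited). The gripper opens to 87 mm and grips with 3 to 60 N. Pads are 19 mm wide; open, the fingers measure 117 mm over their backs; the gripper's body (75 mm by 190 mm) begins 51 mm behind the grasp point.
Start: joints at [-48.61, 22.042, 0.453, 0, -68.411, -14.817], TCP at [0.28, -0.559, 0.223] pointing down, gripper open.
Joint ranges: [-179.83, 179.83], [-69.29, 118.12], [-61.27, 80.66], [-181.25, 117.63], [-171.15, -9.14], [-177.46, 177.46]. Speed limits (degrees/s): [159.86, 159.86, 180, 180, 180, 180].

### API

Orientations are given as [roll, pitch, yaw] about the fixed x, y, z axes, in that order (R = Rz(yaw) Ry(pitch) Rx(roll)).
In Python, from workcell import env gives the robot as it stands. The module is installed in compiled form; this text tells all that it offers. Calls block until the motion is done:
- env.goto(position, orientation): joint-space move of the TCP to a pose.
- env.move_straight(position, rotation=None, rate=0.15, force_limit=None): straight line of the TCP; rotation=None keeps the orientation; rate is the mean speed in m/s. With force_limit (N) it stops when the force on the tool has changed by that much, and returns True; else False.
- env.set_joints(angles): joint-space move.
- env.gripper_to(opening, grasp_force=None): opening from 0.0 (shut) to 1.0 (fully open); grasp_force is the grip in N (None keeps the last); returns when the fingers have stopped.
- env.dwell(seconds).
- env.inverse_kinematics(position, orientation): joint angles nearest the present ones, or None.
- env.read_state(): the state.
- env.grab_frame(name): name is "side" or "top"; returns a dict with "image" (384x512x3 uint8, blue, green, red), "fx", "fy", "cx", "cy" (pixels), "position" and "orientation" of the camera in the world. Camera axes: x right, y up, looking along -z (the intrinsics and any distortion apply to the point x, -y, -z); pixel columns grow to the right and rows downward; lengths in m; the calibration is good to about 2 mm. A picture is of the moment at which its call begins. There is no depth.
A pose or a line that the arm cannot do raises env.Unreachable and nothing moves.
- env.close_job(): hands the job in; it is judged then, once.
Trained networks look in a picture, given as the dict that the camera call returned (one of the last four; its "shot" number tells which), for a name from the list of things; names that differ only in an ending like _2 or _b are one class to them, and where a whole thing is asked for, a point or a joint stands for the part that bears it (a point fixed in the world has none). Each returns a list of dicts, best first, with "score" (0 to 1); they miss things now and then, are a little off and sometimes report something else, mostly with a low value. They report only what shows in the picture. A call takes as long as a camera call. They do not tell look-alikes from the thing itself.
- env.search_frame(picture, thing): "xyz" ([x, y, z] in m, in world coordinates, good to about 4 mm: the middle of the surface that is visible of it).
- env.trace(picture, thing): "mask" (384x512 bool, what is visible of it).
The state is a dict: "clock": time; "joint_positions": joint angles; "qvel": joint speeds; "joint_torque": joint torques, N m; "position": TCP position; "tool_rot": TCP orientation; "force": force on the tool from outside, world axes, zero at the start; "wrist_torque": the same for the moment, N m; "opening": opening from 0.0 (shut) to 1.0 (fully open); "finger_force": force on a finger pad.
Only numpy, scipy, OpenCV 4.12 (cv2) and the standard library are available. Lean on these libraries where they do the work, as an engineer would, in place of code of your own. Each camera call takes 0.05 s, during which the arm holds its last target. There are 200 camera calls.

## Working session

There is one attempt and no reset: what is moved stays moved. The work goes in short steps, each a Python script; the robot and the scene stay as the last script left them, time stands still between calls to the robot, and variables do not carry over. Pictures are saved under pics/ and viewed, at most 10 in all, crops included, and the job is handed in when it is done.

```bash
mkdir -p pics; cat > h.py <<'E'
from workcell import env
import numpy as np, cv2
from scipy.spatial.transform import Rotation as R
def rot(o): return R.from_euler('xyz',o,degrees=True).as_matrix()
def proj(f,p):
    c=rot(f['orientation']).T@(np.asarray(p,float)-f['position'])
    return np.array([f['fx']*c[0]/-c[2]+f['cx'], f['fy']*(-c[1])/-c[2]+f['cy']])
def back(f,uv,z):
    d=rot(f['orientation'])@np.array([(uv[0]-f['cx'])/f['fx'],-(uv[1]-f['cy'])/f['fy'],-1])
    p=np.asarray(f['position'],float); return p+d*(z-p[2])/d[2]
E
python3 - <<'E'
from h import *
S={}
for n in('top','side'):
    f=env.grab_frame(n); cv2.imwrite(f'pics/{n}0.png',f['image']); np.save(f'pics/{n}0.npy',f,allow_pickle=True)
    print(n,[k for k in f],f['position'],f['orientation'],f['fx'],f['cx'],f['cy'])
    for t in('spool','brass_spool','rest','clip','jaw','plunger','spray_can','grease_tube','bearing','tub','bush','wrench'):
        print(t,[(np.round(d['xyz'],3).tolist(),round(d['score'],2)) for d in env.search_frame(f,t)])
E
```

```text
top ['image', 'fx', 'fy', 'cx', 'cy', 'position', 'orientation', 'shot'] [0.3399242  0.00426593 1.53716444] [  7.90352403   0.21112464 -90.12510011] 450.1984721402038 251.4806318556782 193.20471501572686
spool [([0.324, 0.149, 0.016], 0.64), ([0.345, 0.326, 0.013], 0.57), ([0.707, 0.119, 0.022], 0.52), ([0.519, 0.247, 0.057], 0.5)]
brass_spool [([0.499, 0.168, 0.059], 0.63)]
rest [([0.513, 0.207, 0.009], 0.79), ([0.647, -0.406, 0.147], 0.32)]
clip [([0.504, -0.196, 0.023], 0.69), ([0.513, 0.206, 0.009], 0.22)]
jaw []
plunger []
spray_can [([0.68, 0.293, 0.177], 0.73)]
grease_tube [([0.649, -0.406, 0.146], 0.9)]
bearing [([0.766, -0.078, 0.023], 0.81), ([0.502, -0.203, 0.023], 0.15)]
tub [([0.603, 0.474, 0.023], 0.68)]
bush [([0.5, 0.168, 0.06], 0.65), ([0.491, -0.432, 0.02], 0.63)]
wrench [([0.425, 0.013, 0.004], 0.82)]
side ['image', 'fx', 'fy', 'cx', 'cy', 'position', 'orientation', 'shot'] [0.23140494 0.6732402  0.75224418] [ 4.76853348e+01 -1.04657767e-02 -1.53801387e+02] 347.035765613493 249.6911575759097 197.43559473312104
spool [([0.348, 0.336, 0.012], 0.87), ([0.71, 0.126, 0.014], 0.77), ([0.322, 0.16, 0.011], 0.77), ([0.511, 0.248, 0.058], 0.67)]
brass_spool [([0.513, 0.215, 0.006], 0.62)]
rest [([0.511, 0.214, 0.009], 0.66)]
clip [([0.495, -0.198, 0.02], 0.88)]
jaw [([0.499, -0.214, 0.054], 0.67), ([0.425, 0.014, 0.01], 0.67)]
plunger []
spray_can [([0.675, 0.319, 0.127], 0.61)]
grease_tube [([0.648, -0.394, 0.099], 0.92)]
bearing [([0.768, -0.066, 0.021], 0.83)]
tub [([0.616, 0.461, 0.033], 0.97)]
bush [([0.495, -0.422, 0.021], 0.6), ([0.497, -0.192, 0.02], 0.56)]
wrench [([0.425, 0.014, 0.01], 0.82)]
```

View pics/top0.png

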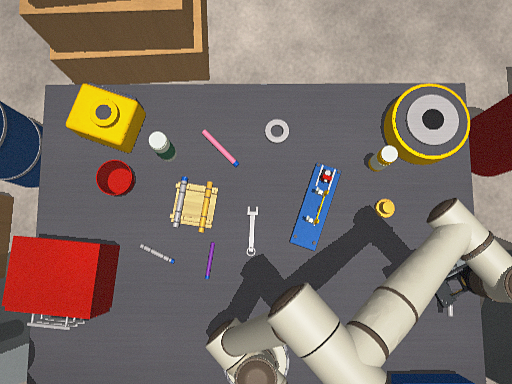

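View pics/side0.png

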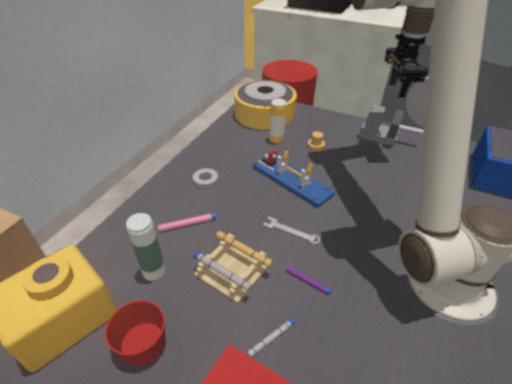

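```bash
python3 - <<'E'
from h import *
f=np.load('pics/top0.npy',allow_pickle=True).item(); g=np.load('pics/side0.npy',allow_pickle=True).item()
a=f['image'][165:245,150:240]; b=f['image'][155:255,280:350]; c=g['image'][225:305,180:280]; d=g['image'][140:210,245:340]
rs=lambda i:cv2.resize(i,(400,300),interpolation=cv2.INTER_CUBIC)
cv2.imwrite('pics/crop1.png',np.vstack([np.hstack([rs(a),rs(b)]),np.hstack([rs(c),rs(d)])]))
# clip base from blue mask
def bl(i,box):
    h=cv2.cvtColor(i,cv2.COLOR_BGR2HSV); m=cv2.inRange(h,(100,120,60),(125,255,255)); o=np.zeros_like(m); y0,y1,x0,x1=box; o[y0:y1,x0:x1]=m[y0:y1,x0:x1]; return o
for F,box in((f,(150,260,280,350)),(g,(140,210,245,340))):
    ys,xs=np.nonzero(bl(F['image'],box)); P=np.array([back(F,(x,y),.02)[:2] for x,y in zip(xs,ys)],np.float32)
    print('clip',cv2.minAreaRect(P*1000))
for F,n in((f,'top'),(g,'side')):
    F2=env.grab_frame(n)
    for d in env.trace(F2,'spool'):
        ys,xs=np.nonzero(d['mask']); 
        if len(xs)<10: continue
        P=np.array([back(F2,(x,y),.05)[:2] for x,y in zip(xs,ys)],np.float32)
        print(n,round(d['score'],2),[np.round(v,1) if not isinstance(v,tuple) else np.round(v,1) for v in cv2.minAreaRect(P*1000)],len(xs))
    for t in('clip','rest','brass_spool'):
      for d in env.trace(F2,t)[:1]:
        ys,xs=np.nonzero(d['mask']);P=np.array([back(F2,(x,y),.02 if t=='clip' else .01 if t=='rest' else .05)[:2] for x,y in zip(xs,ys)],np.float32)
        print(n,t,round(d['score'],2),[np.round(v,1) for v in cv2.minAreaRect(P*1000)])
E
```

```text
clip ((507.78851318359375, -206.27593994140625), (89.23048400878906, 289.53167724609375), 70.33139038085938)
clip ((499.51251220703125, -195.37615966796875), (96.54696655273438, 280.64422607421875), 70.4613037109375)
top 0.86 [array([519.7, 248.1]), array([ 20.9, 167.4]), np.float64(80.8)] 291
top 0.71 [array([ 500.4, -218.1]), array([ 14. , 113.6]), np.float64(69.9)] 56
top 0.54 [array([700.5, 116.6]), array([165.6,  16.9]), np.float64(44.4)] 254
top 0.53 [array([325.2, 146.4]), array([ 14.5, 115.5]), np.float64(81.6)] 135
top 0.5 [array([348.2, 320.1]), array([121.4,  14.4]), np.float64(63.9)] 168
top clip 0.68 [array([ 506.3, -206.8]), array([ 91.4, 289. ]), np.float64(70.3)]
top rest 0.72 [array([513. , 208.4]), array([148.8, 144.6]), np.float64(80.2)]
top brass_spool 0.55 [array([501.4, 163.7]), array([ 19.7, 169.3]), np.float64(80.5)]
side 0.89 [array([520.5, 248.9]), array([ 24.6, 175. ]), np.float64(79.8)] 542
side 0.87 [array([686.1, 149. ]), array([164.1,  33.7]), np.float64(45.3)] 453
side 0.83 [array([340.8, 349.5]), array([118. ,  15.1]), np.float64(64.9)] 336
side 0.71 [array([319.4, 182.3]), array([ 19. , 114.6]), np.float64(83.5)] 290
side clip 0.66 [array([ 500.9, -221.5]), array([162.5, 309. ]), np.float64(70.7)]
side rest 0.65 [array([515. , 197.5]), array([168.1, 153.1]), np.float64(81.0)]
side brass_spool 0.94 [array([502.1, 163.4]), array([ 26.1, 174.7]), np.float64(81.0)]
```

View pics/crop1.png

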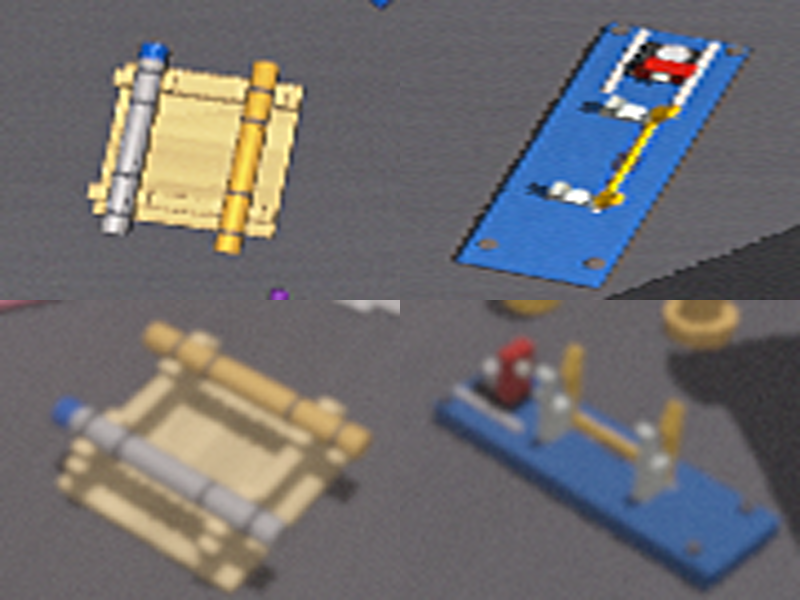

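The side and top crops agree: the steel rod with its blue end towards +x lies in the left lane at (0.520, 0.248) with yaw about -9.6°. The brass rod is 86 mm to the right of it. The clip is at (0.507, -0.2065) with yaw -19.7°, the stop at its far end and the jaw on the right. I'll grasp 20 mm towards the cap, so that the fingers end up at the middle of the clip.

```bash
python3 - <<'E'
from h import *
yaw=-9.6; d=np.array([np.cos(np.radians(yaw)),np.sin(np.radians(yaw)),0])
p=np.array([.520,.2485,0])+.02*d
s=env.read_state(); print(s['tool_rot'],s['force'])
env.move_straight(np.array(s['position'])+[0,0,.1])
best=None
for y in(yaw,yaw+180):
    q=env.inverse_kinematics(p+[0,0,.3],[180,0,y]); q2=env.inverse_kinematics([.507,-.2065,.2],[180,0,y-10.1]); print(y,q,q2)
    if q is not None and q2 is not None and (best is None or abs(q[5])<abs(best[1])): best=(y,q[5])
y=best[0]
env.goto(p+[0,0,.3],[180,0,y]); env.gripper_to(1.0)
env.move_straight(p+[0,0,.09])
print('down',env.move_straight(p+[0,0,.031],rate=.05,force_limit=8))
env.gripper_to(0,15); s=env.read_state(); print(s['opening'],s['finger_force'],s['force'],s['position'],s['clock'])
E
```

```text
[ 1.79999185e+02  7.27846466e-04 -1.53428391e+02] [ 0.36753852  0.17881042 -0.15385455]
-9.6 [ 4.00684127e+01  1.64628934e+01  3.32418302e+00  2.54444375e-14
 -7.68612897e+01  4.03315873e+01] [-5.18899308e+00  1.55420139e+01 -1.25132139e+01  2.54444375e-14
 -6.19447722e+01  7.54889931e+01]
170.4 [ 4.00684127e+01  1.64628934e+01  3.32418302e+00 -2.54444375e-14
 -7.68612897e+01 -1.39668413e+02] [-5.18899308e+00  1.55420139e+01 -1.25132139e+01 -2.54444375e-14
 -6.19447722e+01 -1.04511007e+02]
down False
0.22443898146637337 14.9997778236866 [ 0.48175488 -0.38356866  0.14223324] [0.53991535 0.24537299 0.03107081] 9.7833
```

```bash
cat >> h.py <<'E'
def orect(F,uvs,z):
    P=np.array([back(F,u,z)[:2] for u in uvs],np.float32); return [np.round(v,1) for v in cv2.minAreaRect(P*1000)]
E
python3 - <<'E'
from h import *
env.gripper_to(0,55); p=np.array(env.read_state()['position'])
env.move_straight(p+[0,0,.2],rate=.12)
yaw=-19.7; c=np.array([.507,-.2065,0]); 
env.goto(c+[0,0,.2],[180,0,yaw]); env.move_straight(c+[0,0,.13-.019],rate=.1)
s=env.read_state(); print(s['position'],s['tool_rot'],s['force'],s['opening'],s['clock'])
for n in('top','side'):
    F=env.grab_frame(n); np.save(f'pics/{n}1.npy',F,allow_pickle=True)
    for d in env.trace(F,'spool'):
        ys,xs=np.nonzero(d['mask'])
        if len(xs)>10: print(n,round(d['score'],2),len(xs),orect(F,zip(xs,ys),.13),np.round([xs.mean(),ys.mean()]))
    for t in('jaw','clip'): print(t,[(np.round(d['xyz'],3).tolist(),round(d['score'],2)) for d in env.search_frame(F,t)])
    a=F['image'][140:270,270:370] if n=='top' else F['image'][120:220,230:350]
    cv2.imwrite(f'pics/{n}1.png',cv2.resize(a,(400,400*a.shape[0]//a.shape[1]),interpolation=cv2.INTER_CUBIC))
a,b=cv2.imread('pics/top1.png'),cv2.imread('pics/side1.png')
h=max(len(a),len(b)); pad=lambda i:cv2.copyMakeBorder(i,0,h-len(i),0,0,0)
cv2.imwrite('pics/c1.png',np.hstack([pad(a),pad(b)]))
E
```

```text
[ 0.50767955 -0.20659282  0.11171909] [-1.79992106e+02 -9.38103775e-02 -1.96807826e+01] [-0.5225403  -0.08926332 -3.47567062] 0.21636119817109717 14.525
top 0.69 159 [array([ 445.6, -186.3]), array([18.7, 82.6]), np.float64(70.4)] [314. 222.]
top 0.63 134 [array([327.3, 139.1]), array([ 11.8, 105.9]), np.float64(81.0)] [210. 260.]
top 0.57 95 [array([346.8, 302.8]), array([105.1,   9.5]), np.float64(63.9)] [157. 254.]
top 0.53 261 [array([679.5, 109. ]), array([156.7,  16. ]), np.float64(44.5)] [220. 149.]
jaw [([0.766, -0.079, 0.024], 0.61)]
clip [([0.439, -0.174, 0.02], 0.59)]
side 0.96 431 [array([632. , 208.2]), array([143.1,  29.4]), np.float64(43.7)] [187. 222.]
side 0.71 312 [array([309. , 238.3]), array([ 18.5, 102.6]), np.float64(82.0)] [310. 281.]
side 0.66 221 [array([ 454.9, -189.1]), array([ 34.2, 116.3]), np.float64(69.6)] [309. 156.]
side 0.64 350 [array([329.2, 386.7]), array([105.9,  13.1]), np.float64(64.4)] [269. 338.]
jaw [([0.501, -0.214, 0.053], 0.71)]
clip [([0.494, -0.194, 0.015], 0.72)]
```

View pics/c1.png

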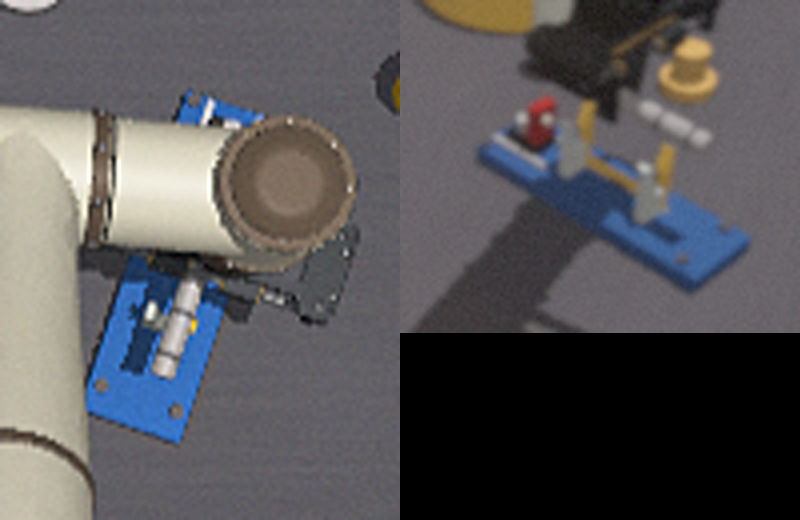

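The picture shows the rod level in the grip and in line with the clip, tail towards us at about (180,330). Its axis appears within about 1 mm of the forks sideways. I'll go down in steps, watching the forces.

```bash
cat >> h.py <<'E'
yaw=-19.7; D=np.array([.9415,-.3371,0]); N=np.array([.3371,.9415,0])
C0=np.array([.507,-.2065,0])
def at(x,y,z,**k): return env.move_straight(C0+D*x+N*y+[0,0,z-.019],[180,0,yaw],**k)
def st(f0=np.zeros(3)):
    s=env.read_state(); f=np.array(s['force'])-f0; p=np.array(s['position'])-C0
    return np.round([p@D*1e3,p@N*1e3,(p[2]+.019)*1e3],1), np.round([f@D,f@N,f[2]],1), round(s['clock'],1)
E
python3 - <<'E'
from h import *
at(-.001,.0005,.108,rate=.05); env.dwell(.2)
f0=np.array(env.read_state()['force']); np.save('f0.npy',f0); print(f0)
y=.0005
for z in np.arange(.104,.0739,-.003):
    hit=at(-.001,y,z,rate=.03,force_limit=30); p,f,t=st(f0); print(round(z*1e3),round(y*1e3,1),hit,p,f,t)
    if hit or abs(f[1])>12 or abs(f[2])>25: break
E
```

```text
[ 0.42562512 -0.19489662 -3.41865577]
104 0.5 False [ -1.2   0.4 103.7] [-0.5 -0.2 -0.2] 16.0
101 0.5 False [ -1.2   0.5 100.7] [-0.5  0.1  0.4] 16.2
98 0.5 False [-1.2  0.4 97.7] [-0.5  0.4 -0.7] 16.5
95 0.5 False [-1.2  0.5 94.7] [-0.8 -0.5 -0.5] 16.8
92 0.5 False [-1.2  0.5 91.8] [-0.5 -0.2  0.3] 17.0
89 0.5 False [-1.2  0.5 88.7] [-0.7  1.1 -0.2] 17.2
86 0.5 False [-0.9  0.7 85.9] [ 0.   1.1 -0.3] 17.5
83 0.5 False [-0.4  1.1 83.1] [ 0.2  3.6 -0.1] 17.8
80 0.5 False [-0.2  0.9 80.1] [1.6 3.5 0.8] 18.0
77 0.5 False [-0.3  0.7 77.1] [3.2 4.4 2.2] 18.2
74 0.5 False [-0.8  0.7 73.7] [1.4 5.5 2.5] 18.5
```

```bash
python3 - <<'E'
from h import *
f0=np.load('f0.npy'); y=.0005
for z in np.arange(.072,.0599,-.002):
    hit=at(-.001,y,z,rate=.03,force_limit=30); p,f,t=st(f0); print(round(z*1e3),round(y*1e3,1),hit,p,f,t)
    if hit or abs(f[1])>16 or abs(f[2])>28: break
E
```

```text
72 0.5 False [-1.1  0.6 71.4] [1.  4.9 0.5] 18.8
70 0.5 False [-1.4  0.6 69.1] [ 0.   4.9 -0.2] 19.0
68 0.5 False [-1.7  0.4 67. ] [ 1.4  4.8 -3.6] 19.2
66 0.5 False [-1.7  0.4 65.2] [ 0.8  4.5 -3.5] 19.5
64 0.5 False [-1.5  0.3 63.5] [ 0.7  4.  -3.1] 19.8
62 0.5 False [-1.3  0.4 61.7] [-0.2  3.3 -3.5] 20.0
60 0.5 False [-1.1 -0.1 60.3] [-0.6  0.6  0.2] 20.2
```

```bash
python3 - <<'E'
from h import *
print(st(np.load('f0.npy')), env.read_state()['opening'])
I=[]
for n,b in(('side',(120,220,230,350)),('top',(165,265,280,400))):
    F=env.grab_frame(n); a=F['image'][b[0]:b[1],b[2]:b[3]]; I.append(cv2.resize(a,(400,400*a.shape[0]//a.shape[1]),interpolation=cv2.INTER_CUBIC))
    for d in env.trace(F,'spool'):
        ys,xs=np.nonzero(d['mask'])
        if len(xs)>10 and xs.mean()>260 and ys.mean()<240: print(n,d['score'],orect(F,zip(xs,ys),.06))
    print([(np.round(d['xyz'],3).tolist(),round(d['score'],2)) for d in env.search_frame(F,'jaw_nose')])
cv2.imwrite('pics/c2.png',np.hstack(I))
E
```

```text
(array([-1.1, -0.1, 60.3]), array([-0.6,  0.6,  0.2]), 20.2) 0.21502695166929217
side 0.61 [array([ 454. , -187.7]), array([ 29.1, 105.6]), np.float64(70.0)]
[]
top 0.68 [array([ 447.7, -187. ]), array([15.5, 66.8]), np.float64(70.5)]
[]
```

View pics/c2.png

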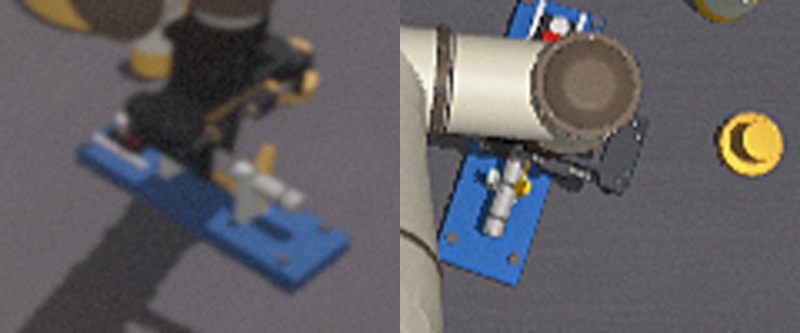

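```bash
python3 - <<'E'
from h import *
F=env.grab_frame('side'); G=env.grab_frame('top')
g0=np.load('pics/side0.npy',allow_pickle=True).item()
rs=lambda a:cv2.resize(a,(400,300),interpolation=cv2.INTER_CUBIC)
c=lambda im:rs(im[160:205,280:340])
def mark(F,im,x0,y0,sx,pts):
    for p,col in pts:
        u=(proj(F,p)-[x0,y0]+.5)*sx; cv2.circle(im,tuple(int(v) for v in u),2,col,-1)
    return im
P=lambda x,y,z:C0+D*x+N*y+[0,0,z]
pts=[(P(-.05,.011,.087),(0,0,255)),(P(-.05,.011,.05),(0,255,0)),(P(-.05,-.005,.071),(255,0,255)),(P(-.105,0,.07),(255,255,0))]
a=mark(F,c(F['image']),280,160,400/60,pts); b=c(g0['image'])
d=mark(G,rs(G['image'][195:240,295:355]),295,195,400/60,pts)
f0=np.load('pics/top0.npy',allow_pickle=True).item(); e=rs(f0['image'][195:240,295:355])
cv2.imwrite('pics/c3.png',np.vstack([np.hstack([a,b]),np.hstack([d,e])]))
E
```

```text
(no output)
```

View pics/c3.png

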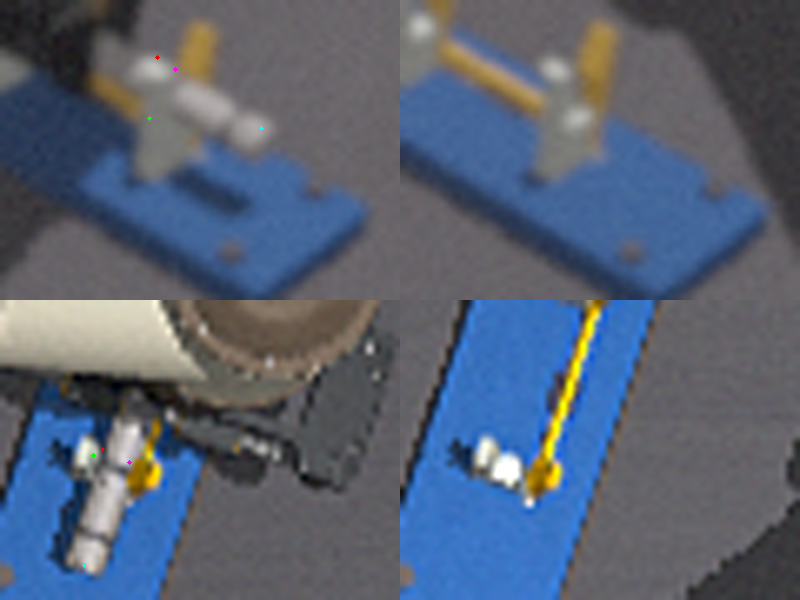

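The rod passes behind the horn at seated height, and the jaw is back where it started. It is seated, so next comes a light press and then the slide.

```bash
python3 - <<'E'
from h import *
f0=np.load('f0.npy')
print(at(-.001,0,.057,rate=.01,force_limit=7),st(f0))
z=st()[0][2]/1e3; at(-.001,0,z+.0003,rate=.01); env.dwell(.3); print(st(f0))
h=at(.035,0,z+.0003,rate=.015,force_limit=7); print(h,st(f0))
E
```

```text
True (array([-1. ,  0.3, 60. ]), array([-0.8,  0.6,  6.8]), 20.9)
(array([-1.1,  0. , 60.1]), array([0. , 1.3, 1.8]), 21.5)
True (array([23.5, -0.1, 60. ]), array([ 0.3, -0.2,  7.8]), 23.1)
```

```bash
python3 - <<'E'
from h import *
f0=np.load('f0.npy')
x,_,z=st()[0]/1e3
at(x,0,z+.0008,rate=.01); env.dwell(.3); print(st(f0))
h=at(.036,0,z+.0008,rate=.01,force_limit=8); print(h,st(f0)); env.dwell(.3); print(st(f0))
E
```

```text
(array([23. , -0.1, 60.4]), array([-1.7,  0.3, -0.1]), 23.9)
True (array([23.1, -0.1, 60. ]), array([-1.8,  0.1,  6. ]), 24.4)
(array([23.1, -0.1, 60. ]), array([0.8, 1. , 9.2]), 24.7)
```

```bash
python3 - <<'E'
from h import *
f0=np.load('f0.npy')
at(.0225,0,.0606,rate=.01); env.dwell(.3); print(st(f0))
for x in np.arange(.0235,.0316,.001):
    h=at(x,0,.0606,rate=.01,force_limit=12); env.dwell(.15); a=st(f0); print(round(x*1e3,1),h,*a)
    if h or a[1][0]<-9: break
I=[]
for n,b in(('side',(130,205,240,340)),('top',(150,240,280,400))):
    F=env.grab_frame(n); a=F['image'][b[0]:b[1],b[2]:b[3]]; I.append(cv2.resize(a,(400,300),interpolation=cv2.INTER_CUBIC))
cv2.imwrite('pics/c4.png',np.hstack(I))
E
```

```text
(array([21.8, -0.1, 60.1]), array([-0.9,  1.1,  1.7]), 25.5)
23.5 False [23.3 -0.1 60.3] [-0.4  0.6  0.2] 25.9
24.5 False [23.6 -0.1 60.4] [-4.7 -0.2  1.3] 26.3
25.5 False [23.6 -0.1 60.3] [-7.2  1.9  3.8] 26.7
26.5 False [23.6 -0.1 60.3] [-9.2  2.3  5.9] 27.1
```

View pics/c4.png

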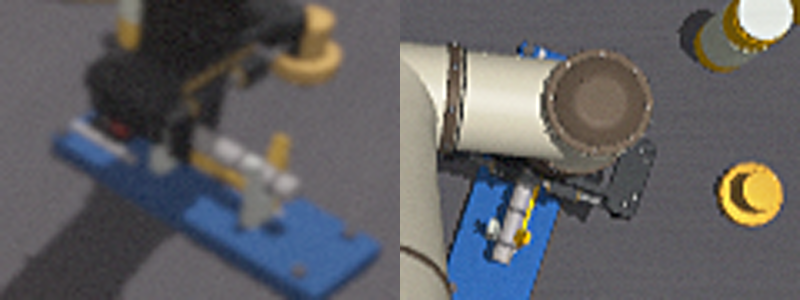

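The rod's tail lies level behind the near horn, at about (265,175). It is hard against the block: travel stopped at 23.6 mm while the force rose to 9 N, which puts the nose at about 88.6 mm, inside the 77–93 mm range. Now I'll relax the push, let go, rise and check.

```bash
python3 - <<'E'
from h import *
f0=np.load('f0.npy')
at(.0246,0,.0604,rate=.01); env.dwell(.2); print(st(f0))
env.gripper_to(0.6); print(st(f0)); env.gripper_to(1.0); print(st(f0))
x=st()[0][0]/1e3
print(at(x,0,.14,rate=.06,force_limit=10)); at(x,0,.3); 
env.goto([.28,-.5,.35],[180,0,-60]); print(st(f0))
I=[]
for n,b in(('side',(130,205,240,340)),('top',(155,245,280,400))):
    F=env.grab_frame(n); a=F['image'][b[0]:b[1],b[2]:b[3]]; I.append(cv2.resize(a,(400,300),interpolation=cv2.INTER_CUBIC))
    for d in env.trace(F,'spool'):
        ys,xs=np.nonzero(d['mask'])
        if len(xs)>10 and xs.mean()>260 and ys.mean()<240: print(n,d['score'],orect(F,zip(xs,ys),.06))
cv2.imwrite('pics/c5.png',np.hstack(I))
E
```

```text
(array([23.6, -0.1, 60.3]), array([-6.3,  1.6,  3.6]), 27.7)
(array([24.6,  0. , 60.4]), array([0.1, 0.6, 3. ]), 28.6)
(array([24.6, -0. , 60.4]), array([-0.6, -0.6,  3.8]), 29.4)
False
(array([-114.3, -352.2,  368.6]), array([ 0.1, -0.9,  3.3]), 33.6)
side 0.73 [array([ 486.5, -388.7]), array([ 56.6, 122.2]), np.float64(17.2)]
side 0.67 [array([ 509.6, -210.3]), array([ 34.2, 182.4]), np.float64(71.3)]
top 0.72 [array([ 509.4, -207.8]), array([ 23.7, 172.2]), np.float64(70.5)]
```

View pics/c5.png

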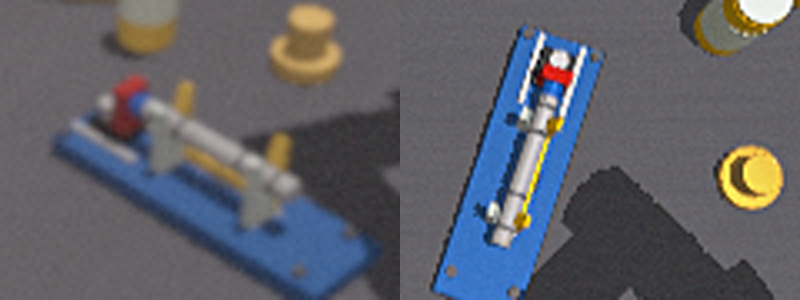

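The rod lies level in both forks with the jaw over it. Its blue end is against the red block, at about (140,103) in the side half and (545,95) in the top half, with no white plunger showing. I'm handing in.

```bash
python3 -c "
from h import *
print(env.close_job())"
```

```text
the job is handed in; nothing more can be done
None
```

I handed the job in at about 34 s: the spool lies level in both forks under the closed jaw, its blue end against the red stop with the plunger pushed in as far as the pictures show. The gripper is clear, and the hand-in call did not say whether the job passed.

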